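# Make a bench supply's output terminals safe

## Robot

A 6-joint arm with a two-finger parallel gripper is mounted at the origin on the work surface. World frame = base frame: x ahead of the robot, y to its left, z up, the work surface at z = 0. Lengths are in m, angles in rad, forces in N, time in s.
With the tool pointing down it reaches from about 0.35 to 1 m from the base axis. Payload 7.1 kg.
Tool frame: the origin (TCP) lies between the finger pads; the fingertips stand ctrl.nose_length ahead of it and the grasp point (between the pads) lies 6 mm ahead of it (ctrl.nose_length is the distance from the TCP to the fingertips, in m); x points along the fingers, y is the direction in which the jaws open and shut, and the axes are right-handed (so a half turn about x gives the same grasp; the last joint's range is limited). The gripper opens to 85 mm and grips with 20 to 120 N. Pads are 22 mm wide; open, the fingers measure 114 mm over their backs; the gripper's body (76 mm by 85 mm) begins 54 mm behind the grasp point. The pads swing forward as they close: fully open they stand 13 mm farther back than shut.
Start: joints at [1.326, 0.423, 1.63, -0, 1.089, -0.019], TCP at [0.14, 0.609, 0.256] pointing down, gripper open.
Joint ranges: [-3, 3], [-0.9, 2.11], [0.09, 2.58], [-1.31, 4.45], [0.11, 2.69], [-2.54, 2.54]. Speed limits (rad/s): [2.39, 2.39, 3.01, 3.14, 3.14, 3.14].

## Interface

Orientations are given as a unit quaternion [w, x, y, z].
In Python, from station import sense, optics, workorder, ctrl gives the robot as it stands.
- The arm moves only by the tool play_rows, never from a script. Its argument "series" is a list that holds one entry, the list of rows, each a list of 7 numbers: the turn, a rotation vector about the world's x, y, z in degrees, then the shift along the world's x, y, z in m, then the finger opening in m, from 0 to 0.0854. In form: [[[ax, ay, az, dx, dy, dz, grip], ...]]. A call has 1 to 20 rows; each row is the pose to reach, as a shift and turn from the pose commanded when the call began; what a row does not reach only later rows make up. A row lasts 1/12 s, in which the tool goes at most 41.7 mm and 7.16 degrees, less where a joint would pass 70% of its speed; a pose out of reach is approached as far as the arm can. A call with a gripper value outside its range is refused whole. The fingers move at their own pace and stop on an object; "grip_force" is the grip in N (left out, the last holds). Time passes only in rows, so rows that repeat a pose let the fingers close. It gives the time, the measured TCP pose, the force and the opening at its end, in the units of the state.
- sense(): the state, without advancing time (a new reading comes with each control period).
- optics.get_image(name): name is "scene" or "top" or "wrist"; returns the picture (400x640x3 uint8, blue, green, red); there is no depth.
- optics.calibration(name): a dict with "mtx" (3x3 intrinsics, pixels), "dist" ([k1, k2, p1, p2, k3] as OpenCV has them; the pictures are not rectified), "rvec" (rotation vector, rad) and "tvec" (3), from world to camera coordinates, as OpenCV has them; the wrist camera has in their place "tool_from_camera" (4x4, takes a point from camera to tool coordinates, whose origin is the TCP and whose axes are the tool frame's). Camera axes: x right, y down, z forward; pixel columns grow to the right and rows downward; lengths in m; the calibration is good to about 2 mm. A picture is of the moment at which its call begins: read the wrist's pose just before it. calibration takes no time and is no camera call.
- workorder.sign_off(): hands the job in, once; it reports no verdict.
The state is a dict: "clock": time; "q": joint angles; "joint_vel": joint speeds; "joint_efforts": joint torques, N m; "eef_pos": TCP position; "ee_rot": TCP orientation; "contact_force": force on the tool from outside, world axes, zero at the start; "wrist_torque": the same for the moment, N m; "opening": finger opening in m.
Only numpy, scipy, OpenCV 4.12 (cv2) and the standard library are available. Lean on these libraries where they do the work, as an engineer would, in place of code of your own. Each camera call takes 0.05 s, during which the arm holds its last target.

## Task

Take the supply's output down to standby by swinging its red-knobbed lever back until it stands straight up at the green mark. Only once it stands there may the yellow clip cover go on: fit it squarely over the terminal block and press it down until it snaps past the latches and sits fully home on the rubber gasket. Finish while holding it like that, not letting go: keep pushing it down firmly, as with about a kilogram's weight, with the lever upright and the other things on the bench left where they were.

Things in the scene. Friction and masses are not known exactly. Their poses are not given: they have to be found in the camera images.
- lever (a joint): angle of the output lever on the supply, rad: 0 is straight up (standby, at the green mark on the dial plate); positive leans towards the supply's own +x, negative the other way; stops at -0.7 and 0.95. It starts leaning 0.35 to 0.85. It turns about the supply's y axis (the y axis of gasket), is held by friction (about 0.1 Nm, i.e. 1.3 N at the knob) and stays where it is left
- lever_pivot (a point): point on the lever's hinge axis, 62 mm above the bench, 135 mm from the centre of the gasket along the supply's +y; its axes turn with the lever (z up along the lever, y along the hinge)
- lever_knob (a point): centre of the red knob, a cylinder 22 mm in diameter and 36 mm long lying along the hinge axis, 75 mm from the pivot; a steel bar 8 x 12 mm joins it to the pivot. A dark dial plate (36 mm radius, up to 86 mm above the bench) stands 14 mm beside the lever's mid-plane on the terminal side
- gasket: black rubber gasket 72 (x) x 108 (y) x 3 mm, fixed on top of the cream supply case (170 x 260 x 50 mm high, same axes). Origin: centre of its underside, 50 mm above the bench; x, y along the case, z up. The terminal block stands up through its middle. When the cover is fully home its lower edge rests on the gasket, the cover's origin 3 mm above this origin
- block_top (a point): centre of the top of the dark terminal block, 25 mm above the gasket's origin, axes as the gasket's. The block is 48 (x) x 90 (y) mm at its foot and tapers from 12 mm above the gasket's origin to 34 x 76 mm at the top, a lead-in for the cover; red, brass and black posts stand 5 mm higher
- latch_near: one of two spring-loaded steel noses (8 mm round bar, 44 mm along y) on the block's long sides, this on the -x side, 12.5 mm above the gasket's origin, sticking out 4.5 mm. The cover's lips must be pressed past both: resistance starts with the cover's lower edge 11 mm above the gasket's top, peaks at 8 to 14 N, and suddenly drops at about 6 mm; the noses then pull the cover down
- latch_far: the other spring nose, on the block's +x side; both slide inwards as the cover passes and spring back over its lips
- cover: loose yellow plastic clip cover, about 0.1 kg, an open-bottomed hood 64 (x) x 100 (y) x 36 mm high, 3 mm walls, cavity 58 x 94 x 32 mm (lips inside the long walls leave 52 mm). On top along y stands a grip rib 14 mm thick (x), 60 mm long (y) and 28 mm high, top 64 mm above the origin. Origin: centre of its lower edge; z up. Stands on the bench at the start; fits the block either way round (half turn), about 2 mm play each side
- meter: bystander, leave alone: orange hand-held meter lying flat, 120 (x) x 70 x 36 mm; origin centre of underside
- adapter: bystander, leave alone: small aluminium adapter box 45 x 36 x 40 mm with connectors, 81 mm along x; origin centre of underside
- jar: bystander, leave alone: small jar with blue cap, 50 mm across, 60 mm high; origin centre of underside
- driver: bystander, leave alone: screwdriver lying along its x, 150 mm long; origin near the middle of its underside
Not all that is in view belongs to the job. There is more than one size of the cover; the job needs the smallest.

How it is judged:
By the outcome, as a careful person would: the job done as asked, in the order asked, and still so for the second after the job is handed in, while the arm keeps its last pose, push and grip.
It also fails if it takes over 72 s, if anything falls off the work surface, if the arm or the gripper's body presses on something with over 40 N, if the wrist force passes 120 N, or if a joint passes its speed limit or range.

## Working session

There is one attempt and no reset: what is moved stays moved. The work goes in short steps, Python scripts to look and compute and a tool call to move; the robot and the scene stay as the last step left them, time stands still between calls to the robot, and variables do not carry over. Pictures are saved under pics/ and viewed, and the job is handed in when it is done.

Besides the shell and the picture viewer there is one more tool, called after "Request:" by a JSON object that holds its "name" and its "arguments", one argument or row to a line. play_rows: Moves the arm, as the interface text tells. Its arguments: {"type":"object","properties":{"series":{"type":"array","items":{"type":"array","items":{"type":"array","items":{"type":"number"}}}},"grip_force":{"type":"number"}},"required":["series"]}

```bash
ls; mkdir -p pics
python3 - <<'E'
from station import sense, optics, workorder, ctrl
import cv2
print(sense()); print(ctrl.nose_length)
for n in ("scene","top","wrist"):
    cv2.imwrite(f"pics/{n}0.png",optics.get_image(n)); print(n,optics.calibration(n))
E
```

```text
pics
{'clock': 0.0, 'q': array([ 1.32600934e+00,  4.23844182e-01,  1.63071175e+00, -3.36300206e-08,
        1.08861031e+00, -1.89837352e-02]), 'joint_vel': array([-0.00058776,  0.00182597, -0.00060968,  0.00035669, -0.00035295,
       -0.00269701]), 'joint_efforts': array([-3.79313560e-04, -5.57388997e+01, -2.81736642e+01, -4.05990761e-05,
        7.52212509e-03, -1.55374772e-05]), 'eef_pos': array([0.139769  , 0.60863436, 0.25553504]), 'ee_rot': array([ 0.70253153,  0.07911246,  0.70267783, -0.0802155 ]), 'contact_force': array([ 0.58842783, -0.26353089,  0.63996925]), 'wrist_torque': array([0.02568168, 0.02154455, 0.04574389]), 'opening': 0.0853544121231129}
0.025
scene {'mtx': array([[442.52355779,   0.        , 321.25167947],
       [  0.        , 442.52355779, 201.06905552],
       [  0.        ,   0.        ,   1.        ]]), 'dist': array([-0.02799623,  0.        ,  0.        ,  0.        ,  0.        ]), 'rvec': array([ 2.17845001,  1.06118863, -0.44112176]), 'tvec': array([-0.35654075, -0.24033215,  1.62339275])}
top {'mtx': array([[476.22420394,   0.        , 321.07974255],
[... 206 characters left out ...]
61, -2.17715144,  0.10362891]), 'tvec': array([-0.00961754,  0.60910148,  1.60222757])}
wrist {'mtx': array([[319.07170838,   0.        , 320.91564366],
       [  0.        , 319.07170838, 195.71899943],
       [  0.        ,   0.        ,   1.        ]]), 'dist': array([-0.04662798,  0.        ,  0.        ,  0.        ,  0.        ]), 'tool_from_camera': array([[ 8.13061765e-04, -2.98875137e-01,  9.54291880e-01,
        -1.17672030e-01],
       [ 9.99999663e-01,  1.37997396e-04, -8.08785569e-04,
        -1.27302017e-04],
       [ 1.10036103e-04,  9.54292216e-01,  2.98875148e-01,
        -7.70525035e-02],
       [ 0.00000000e+00,  0.00000000e+00,  0.00000000e+00,
         1.00000000e+00]])}
```

View pics/scene0.png

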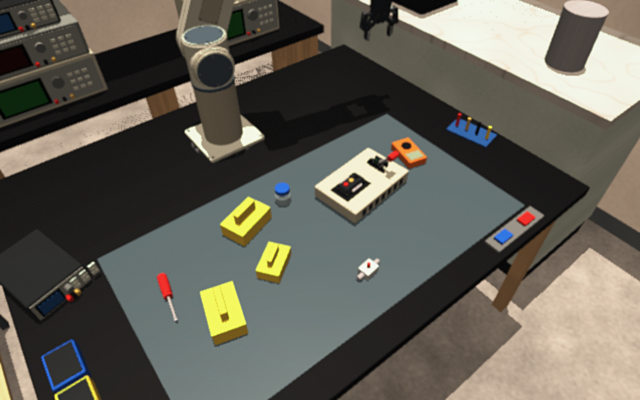

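View pics/top0.png

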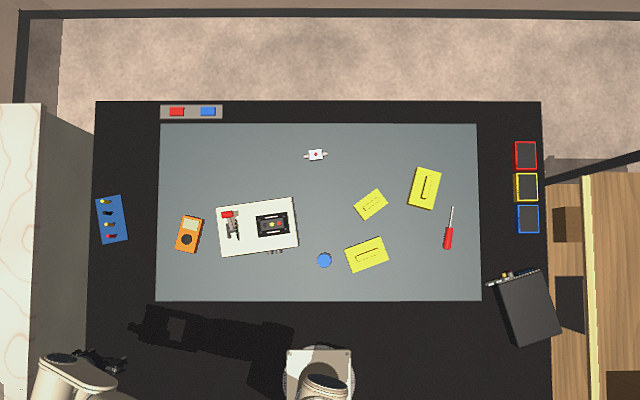

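View pics/wrist0.png

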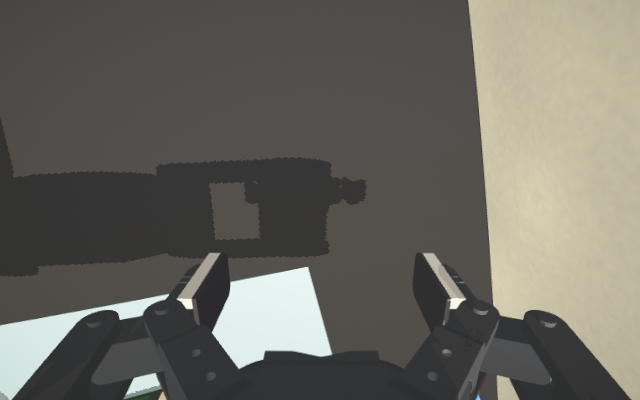

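The scene view shows three yellow covers, with the smallest at about (274,262). The supply is at (362,185) with its red knob at (393,157). In the top view the smallest cover is at (370,205), the supply at (257,227), the block at (272,224) and the knob at (230,214). I'll zoom in and measure.

```bash
cat > h.py <<'E'
import numpy as np, cv2
from scipy.spatial.transform import Rotation as R
from station import sense, optics, workorder, ctrl
def quat(q): return R.from_quat([q[1],q[2],q[3],q[0]])
def cam(name,s=None):
    c=optics.calibration(name)
    if name=="wrist":
        T=np.eye(4);T[:3,:3]=quat(s["ee_rot"]).as_matrix();T[:3,3]=s["eef_pos"]
        W=T@c["tool_from_camera"]; return c,W[:3,:3],W[:3,3]
    Rm=cv2.Rodrigues(c["rvec"])[0]
    return c,Rm.T,-Rm.T@c["tvec"]
def cast(name,px,z,s=None):
    c,Rw,o=cam(name,s)
    u=cv2.undistortPoints(np.array(px,float).reshape(-1,1,2),c["mtx"],c["dist"]).reshape(-1,2)
    d=np.c_[u,np.ones(len(u))]@Rw.T
    return o+d*((z-o[2])/d[:,2])[:,None]
def proj(name,P,s=None):
    c,Rw,o=cam(name,s)
    rv=cv2.Rodrigues(Rw.T)[0]
    return cv2.projectPoints(np.array(P,float).reshape(-1,1,3),rv,-Rw.T@o,c["mtx"],c["dist"])[0].reshape(-1,2)
E
python3 - <<'E'
from h import *
im=cv2.imread("pics/top0.png")
hsv=cv2.cvtColor(im,cv2.COLOR_BGR2HSV)
def rects(m,lo,hi,z):
    cs,_=cv2.findContours(m.astype(np.uint8)*255,cv2.RETR_EXTERNAL,cv2.CHAIN_APPROX_NONE)
    for c in cs:
        if lo<cv2.contourArea(c)<hi:
            w=cast("top",c[:,0]+0.0,z)[:,:2]
            r=cv2.minAreaRect(w.astype(np.float32)); print(np.round(c[:,0].mean(0)),np.round(r[0],4),np.round(r[1],4),round(r[2],2))
print("yellow");rects((hsv[...,0]>22)&(hsv[...,0]<35)&(hsv[...,1]>120)&(hsv[...,2]>90),100,5000,0.036)
print("case");rects((hsv[...,1]<60)&(hsv[...,2]>190)&(np.arange(640)<310)&(np.arange(640)>205)&(np.arange(400)[:,None]>185)&(np.arange(400)[:,None]<265),500,9000,0.05)
print("red");rects(((hsv[...,0]<6)|(hsv[...,0]>174))&(hsv[...,1]>140)&(hsv[...,2]>80),20,400,0.12)
a=cv2.resize(im[185:270,205:310],None,fx=7,fy=7,interpolation=cv2.INTER_CUBIC);cv2.imwrite("pics/a.png",a)
b=cv2.resize(im[150:280,310:450],None,fx=4,fy=4,interpolation=cv2.INTER_CUBIC);cv2.imwrite("pics/b.png",b)
im=cv2.imread("pics/scene0.png")
b=cv2.resize(im[120:230,300:440],None,fx=5,fy=5,interpolation=cv2.INTER_CUBIC);cv2.imwrite("pics/c.png",b)
E
```

```text
yellow
[366. 254.] [ 0.4299 -0.1602] [0.0849 0.1317] 20.41
[370. 204.] [ 0.5998 -0.1762] [0.0637 0.1016] 36.43
[424. 188.] [ 0.6559 -0.3617] [0.0854 0.1325] 74.7
case
[256. 227.] [0.5226 0.2089] [0.1661 0.2568] 8.2
red
[448. 238.] [ 0.4833 -0.4164] [0.0233 0.0699] 80.51
[227. 214.] [0.5602 0.2957] [0.0195 0.0355] 0.95
[176. 111.] [0.8999 0.4689] [0.0472 0.027 ] 89.84
```

View pics/a.png

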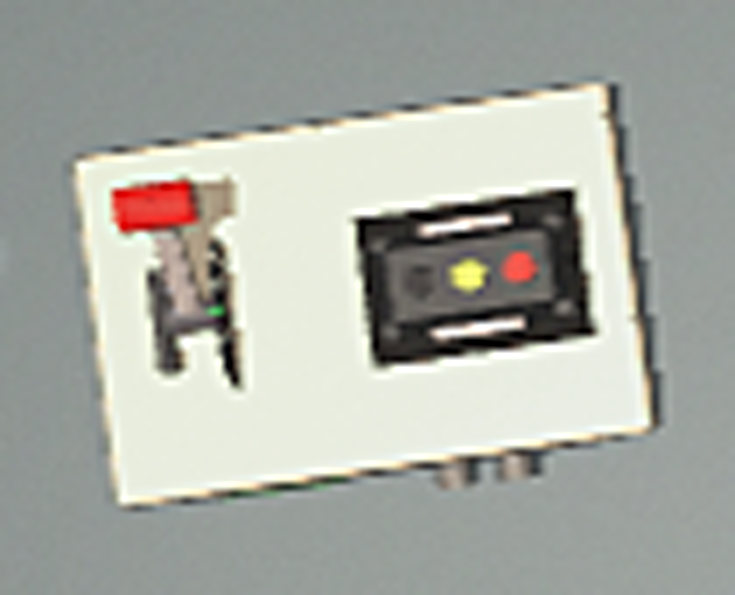

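View pics/b.png

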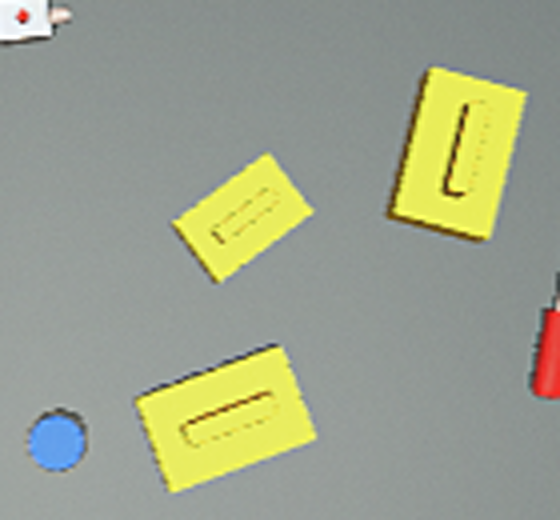

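View pics/c.png

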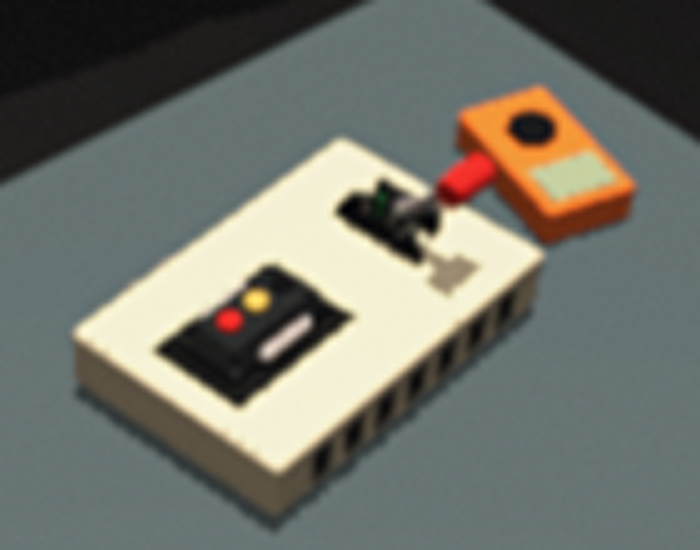

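Run:
```python
from h import *
print("cam",cam("top")[2],cam("scene")[2])
zo=lambda p:np.array(p,float)/7-0.5+0.5/7+[205,185]
g=cast("top",zo([(357,217),(573,190),(597,335),(378,365)]),0.053)[:,:2]
r=cv2.minAreaRect(g.astype(np.float32));print("gasket",r,g.mean(0))
c=cast("top",zo([(76,158),(603,85),(652,430),(121,506)]),0.05)[:,:2]
print("case",c.mean(0),[np.linalg.norm(c[i]-c[i-1]) for i in range(4)])
for i,j in((0,1),(3,2)):
    d=c[i]-c[j];print(np.degrees(np.arctan2(-d[0],d[1])))
for i,j in((0,3),(1,2)):
    d=c[i]-c[j];print(np.degrees(np.arctan2(d[1],d[0])))
for i,j in((0,1),(3,2)):
    d=g[i]-g[j];print('g',np.degrees(np.arctan2(-d[0],d[1])))
# knob
def ctr(name,box):
    im=cv2.imread(f"pics/{name}0.png");hsv=cv2.cvtColor(im,cv2.COLOR_BGR2HSV)
    m=((hsv[...,0]<6)|(hsv[...,0]>174))&(hsv[...,1]>140)&(hsv[...,2]>80)
    y,x=np.nonzero(m[box[1]:box[3],box[0]:box[2]]);return np.array([x.mean()+box[0],y.mean()+box[1]])
kt=ctr("top",(215,200,240,225));ks=ctr("scene",(385,145,402,165));print(kt,ks)
a1,a2=cast("top",[kt],0.1)[0],cast("scene",[ks],0.1)[0]
o1,o2=cam("top")[2],cam("scene")[2];d1=a1-o1;d2=a2-o2
t=np.linalg.lstsq(np.c_[d1,-d2],o2-o1,rcond=None)[0];p,q=o1+t[0]*d1,o2+t[1]*d2;print("knob",p,q)
G=g.mean(0)
for G in(g.mean(0),c.mean(0)):
  for yaw in(8,8.5):
    y=np.radians(yaw);X=np.array([np.cos(y),np.sin(y)]);Y=np.array([-X[1],X[0]])
    k=(p+q)/2;d=k[:2]-G;print(d@X,d@Y,np.arctan2(d@X,k[2]-.062), np.hypot(d@X,k[2]-.062))
```

```text
cam [ 0.46205556 -0.0017153   1.65067623] [ 1.25074025 -0.50451697  1.00069792]
gasket ((0.531029224395752, 0.15298758447170258), (0.07168695330619812, 0.10676917433738708), 7.828403949737549) [0.53069299 0.15324561]
case [0.52244233 0.2078782 ] [np.float64(0.16852762724771445), np.float64(0.256346694470322), np.float64(0.16755948706063112), np.float64(0.2561186787188194)]
7.952338688228354
8.168527563766398
8.434565633824183
8.358757771823651
g 7.17459724643
g 7.828398238299907
[226.6        214.02857143] [393.18987342 155.08860759]
knob [0.55999987 0.29501102 0.12162333] [0.56080696 0.29596711 0.12186056]
0.049217746754415745 0.13672425976546967 0.6891088646977701 0.07740469329508047
0.05040900179976321 0.13628955331040196 0.7008713819596487 0.0781675598376475
0.049784727045685394 0.08147507752681563 0.6947360355877846 0.07776643874793979
0.05049382655209894 0.08103752701767596 0.7017001727773473 0.07822228882100757
```

```bash
cat >> h.py <<'E'
YAW=np.radians(8.1);SX=np.array([np.cos(YAW),np.sin(YAW),0]);SY=np.array([-np.sin(YAW),np.cos(YAW),0]);SZ=np.array([0,0,1.])
def tool(xa,ya):
    xa=xa/np.linalg.norm(xa);ya=ya-xa*(xa@ya);ya/=np.linalg.norm(ya);return np.c_[xa,ya,np.cross(xa,ya)]
def delta(M,p,s):
    rv=(R.from_matrix(M)*quat(s["ee_rot"]).inv()).as_rotvec(degrees=True)
    return np.round(rv,2),np.round(p-s["eef_pos"],4)
E
python3 - <<'E'
from h import *
s=sense();print(quat(s["ee_rot"]).as_matrix().round(3))
th=np.radians(38);Lz=np.sin(th)*SX+np.cos(th)*SZ;Lx=np.cos(th)*SX-np.sin(th)*SZ
K=np.array([.5597,.2945,.1205])
for sg in(1,-1):
    M=tool(-Lz,sg*Lx)
    print(sg,delta(M,K+Lz*(.006+.08),s), delta(tool(-SZ,sg*SX),K,s)[0])
E
```

```text
[[-0.     0.224  0.975]
 [-0.001  0.975 -0.224]
 [-1.    -0.001 -0.   ]]
1 (array([-27.23,  29.63, -66.3 ]), array([ 0.4723, -0.3068, -0.0674])) [ 5.000e-02 -6.000e-02 -6.896e+01]
-1 (array([ 32.78,  30.12, 106.35]), array([ 0.4723, -0.3068, -0.0674])) [6.0000e-02 6.0000e-02 1.1104e+02]
```

Request:
{"name": "play_rows", "arguments": {
  "series": [
    [[-13,14,-33,0.24,-0.15,0.03,0.06],[-13,14,-33,0.24,-0.15,0.03,0.06],[-13,14,-33,0.24,-0.15,0.03,0.06],[-13,14,-33,0.24,-0.15,0.03,0.06],[-13,14,-33,0.24,-0.15,0.03,0.06],[-13,14,-33,0.24,-0.15,0.03,0.06],[-27.2,29.6,-66.3,0.472,-0.307,-0.06,0.06],[-27.2,29.6,-66.3,0.472,-0.307,-0.06,0.06],[-27.2,29.6,-66.3,0.472,-0.307,-0.06,0.06],[-27.2,29.6,-66.3,0.472,-0.307,-0.06,0.06],[-27.2,29.6,-66.3,0.472,-0.307,-0.06,0.06],[-27.2,29.6,-66.3,0.472,-0.307,-0.06,0.06],[-27.2,29.6,-66.3,0.472,-0.307,-0.06,0.06],[-27.2,29.6,-66.3,0.472,-0.307,-0.06,0.06],[-27.2,29.6,-66.3,0.472,-0.307,-0.06,0.06],[-27.2,29.6,-66.3,0.472,-0.307,-0.06,0.06],[-27.2,29.6,-66.3,0.472,-0.307,-0.06,0.06],[-27.2,29.6,-66.3,0.472,-0.307,-0.06,0.06]]
  ],
  "grip_force": 40
}}

```text
clock: 1.65
eef_pos: [0.6111, 0.3031, 0.1967]
ee_rot: [0.355, 0.265, 0.656, -0.611]
contact_force: [-0.5, 0.2, 0.3]
opening: 0.0602
```

Run:
```python
from h import *
s=sense()
im=optics.get_image("wrist");cv2.imwrite("pics/w1.png",im)
hsv=cv2.cvtColor(im,cv2.COLOR_BGR2HSV);m=((hsv[...,0]<6)|(hsv[...,0]>174))&(hsv[...,1]>140)&(hsv[...,2]>60)
cs,_=cv2.findContours(m.astype(np.uint8),cv2.RETR_EXTERNAL,cv2.CHAIN_APPROX_NONE)
for c in cs:
    if cv2.contourArea(c)>100:print(cv2.minAreaRect(c),cv2.contourArea(c))
K=np.array([.5597,.2945,.1205]);print(proj("wrist",[K,K+SY*.018,K-SY*.018],s))
print(s["clock"],s["eef_pos"],s["q"].round(2))
th=np.radians(38);Lz=np.sin(th)*SX+np.cos(th)*SZ;Lx=np.cos(th)*SX-np.sin(th)*SZ
print(delta(tool(-Lz,Lx),K+Lz*.006,s))
```

```text
((314.25, 332.75), (14.142135620117188, 12.020814895629883), 45.0) 139.0
((331.0, 211.0), (56.0, 32.0), 90.0) 1554.5
[[330.05183172 212.11167947]
 [330.30085078 187.3583373 ]
 [329.8099825  235.66931686]]
1.65 [0.61106172 0.30308699 0.19670509] [0.38 0.87 1.11 0.15 1.81 0.23]
(array([-0.03,  0.1 , -0.08]), array([-0.0477, -0.0081, -0.0715]))
```

View pics/w1.png

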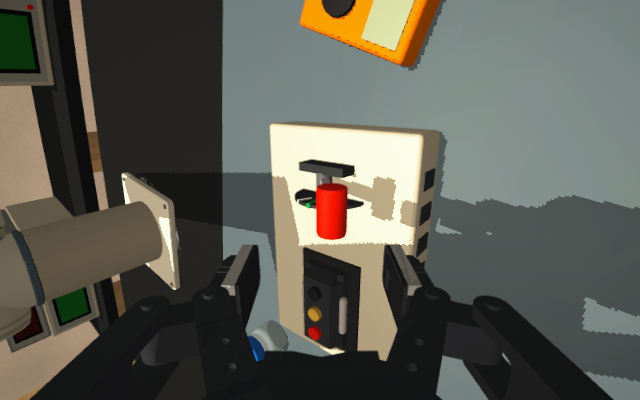

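The wrist view shows the red knob at (331,211), within a pixel of the predicted (330,212), and centred between the fingers.

Request:
{"name": "play_rows", "arguments": {
  "series": [
    [[0,0,0,-0.016,-0.003,-0.024,0.06],[0,0,0,-0.032,-0.0055,-0.048,0.06],[0,0,0,-0.0475,-0.008,-0.071,0.06],[0,0,0,-0.0475,-0.008,-0.071,0.06],[0,0,0,-0.0475,-0.008,-0.071,0.018],[0,0,0,-0.0475,-0.008,-0.071,0.018],[0,0,0,-0.0475,-0.008,-0.071,0.018],[0,0,0,-0.0475,-0.008,-0.071,0.018],[0,0,0,-0.0475,-0.008,-0.071,0.018],[0,0,0,-0.0475,-0.008,-0.071,0.018]]
  ],
  "grip_force": 30
}}

```text
clock: 2.53
eef_pos: [0.5662, 0.295, 0.1273]
ee_rot: [0.356, 0.267, 0.656, -0.61]
contact_force: [3.7, 2.1, 5.9]
opening: 0.0207
```

Run:
```python
from h import *
s=sense();print(s["contact_force"],s["opening"])
M=quat(s["ee_rot"]).as_matrix();g=s["eef_pos"]+M[:,0]*.006
P=np.array([.5307,.1532,.062])+.135*SY
d=g-P;print(P,d@SX,d@SY,d@SZ,np.arctan2(d@SX,d@SZ),np.hypot(d@SX,d@SZ),np.arctan2(-M[:,0]@SX,-M[:,0]@SZ))
th=np.arctan2(d@SX,d@SZ)
for f in np.linspace(0,1,9)[1:]:
    Rm=R.from_rotvec(-SY*th*f);p=P+Rm.apply(s["eef_pos"]-P)
    print((Rm.as_rotvec(degrees=True)).round(1).tolist(),(p-s["eef_pos"]).round(4).tolist())
```

```text
[3.7496787  2.10035411 5.90404525] 0.02073971210904506
[0.51167833 0.28685319 0.062     ] 0.05147779289307484 0.0003681762119591242 0.06054650644163219 0.7046212174843272 0.07947227569051307 0.6570709844166542
[0.7, -5.0, -0.0] [-0.0059, -0.0008, 0.0046]
[1.4, -10.0, -0.0] [-0.0122, -0.0017, 0.0087]
[2.1, -15.0, -0.0] [-0.0188, -0.0027, 0.0121]
[2.8, -20.0, -0.0] [-0.0257, -0.0037, 0.015]
[3.6, -25.0, -0.0] [-0.0328, -0.0047, 0.0173]
[4.3, -30.0, -0.0] [-0.04, -0.0057, 0.0189]
[5.0, -35.0, -0.0] [-0.0474, -0.0068, 0.0199]
[5.7, -40.0, -0.0] [-0.0549, -0.0078, 0.0202]
```

Request:
{"name": "play_rows", "arguments": {
  "series": [
    [[0.7,-5,0,-0.0057,-0.0008,0.0044,0.018],[1.4,-10,0,-0.0118,-0.0016,0.0083,0.018],[2.1,-15,0,-0.0182,-0.0024,0.0115,0.018],[2.8,-20,0,-0.0248,-0.0032,0.0141,0.018],[3.6,-25,0,-0.0316,-0.0041,0.0161,0.018],[4.3,-30,0,-0.0386,-0.005,0.0175,0.018],[4.8,-34,0,-0.0457,-0.0059,0.0183,0.018],[5.3,-37.6,0,-0.0526,-0.0067,0.0185,0.018],[5.3,-37.6,0,-0.0526,-0.0067,0.0185,0.018],[5.3,-37.6,0,-0.0526,-0.0067,0.0185,0.018],[5.3,-37.6,0,-0.0526,-0.0067,0.0185,0.018]]
  ]
}}

```text
clock: 3.45
eef_pos: [0.5133, 0.2874, 0.1465]
ee_rot: [0.536, 0.465, 0.533, -0.462]
contact_force: [-0.3, -5.5, 13.3]
opening: 0.0214
```

Run:
```python
from h import *
s=sense();print(s["contact_force"],s["opening"])
M=quat(s["ee_rot"]).as_matrix();g=s["eef_pos"]+M[:,0]*.006
P=np.array([.5307,.1532,.062])+.135*SY
d=g-P;print(d@SX,d@SY,d@SZ,M[:,0])
cv2.imwrite("pics/t2.png",cv2.resize(optics.get_image("top")[185:270,205:310],None,fx=7,fy=7,interpolation=cv2.INTER_CUBIC))
cv2.imwrite("pics/w2.png",optics.get_image("wrist"))
```

```text
[-0.29136442 -5.5023306  13.30991044] 0.02136873349666118
0.0017505294201468997 0.00031066773466933815 0.07845188752622395 [ 5.49144734e-03  1.46891648e-04 -9.99984911e-01]
```

View pics/w2.png

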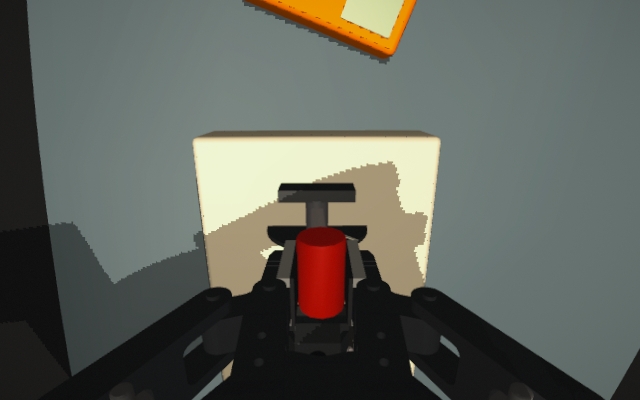

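Request:
{"name": "play_rows", "arguments": {
  "series": [
    [[0,0,0,-0.0015,-0.0002,0,0.018],[0,0,0,-0.0015,-0.0002,0,0.018],[0,0,0,-0.0015,-0.0002,0,0.018],[0,0,0,-0.0015,-0.0002,0,0.06],[0,0,0,-0.0015,-0.0002,0,0.06],[0,0,0,-0.0015,-0.0002,0,0.06],[0,0,0,-0.0015,-0.0002,0,0.06],[0,0,0,-0.0015,-0.0002,0.03,0.06],[0,0,0,-0.0015,-0.0002,0.06,0.06],[0,0,0,-0.0015,-0.0002,0.1,0.06],[0,0,0,-0.0015,-0.0002,0.1,0.06],[0,0,0,-0.0015,-0.0002,0.1,0.06]]
  ]
}}

```text
clock: 4.55
eef_pos: [0.5115, 0.288, 0.2462]
ee_rot: [0.535, 0.465, 0.533, -0.462]
contact_force: [-0.7, -0.8, 0.0]
opening: 0.0597
```

Run:
```python
from h import *
s=sense();print(s["contact_force"],s["opening"])
im=optics.get_image("wrist");cv2.imwrite("pics/w3.png",im)
t=optics.get_image("scene");cv2.imwrite("pics/s3.png",cv2.resize(t[120:230,300:440],None,fx=5,fy=5,interpolation=cv2.INTER_CUBIC))
hsv=cv2.cvtColor(im,cv2.COLOR_BGR2HSV);m=((hsv[...,0]<6)|(hsv[...,0]>174))&(hsv[...,1]>140)&(hsv[...,2]>60)
cs,_=cv2.findContours(m.astype(np.uint8),cv2.RETR_EXTERNAL,cv2.CHAIN_APPROX_NONE)
for c in cs:
    if cv2.contourArea(c)>100:print(cv2.minAreaRect(c),cv2.contourArea(c))
P=np.array([.5307,.1532,.062])+.135*SY
print(proj("wrist",[P+SZ*.075,P+SZ*.075-SY*.018+SZ*.011,P+SZ*.075+SY*.018,P+SZ*.075+SX*.011,P+SZ*.075-SX*.011,P],s))
```

```text
[-0.66120579 -0.75527488  0.0192633 ] 0.059697004492191084
((319.5, 324.0), (14.0, 13.0), 90.0) 137.5
((321.5, 203.0), (52.0, 29.0), 90.0) 1368.0
[[321.0430234  203.96581191]
 [321.13062144 231.95379959]
 [321.04122769 180.77324227]
 [335.67653535 203.93691713]
 [306.40264609 203.99310093]
 [320.60144462 179.08743434]]
```

View pics/w3.png

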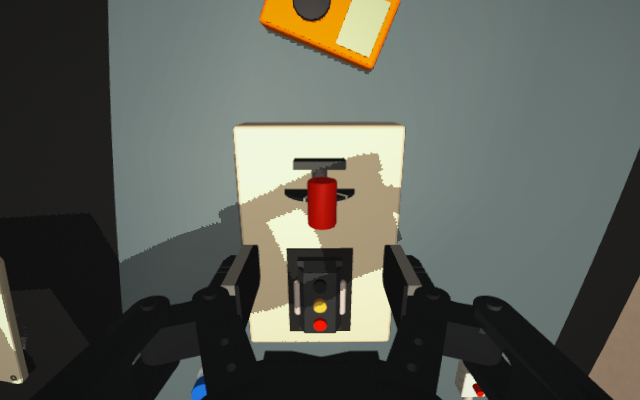

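View pics/s3.png

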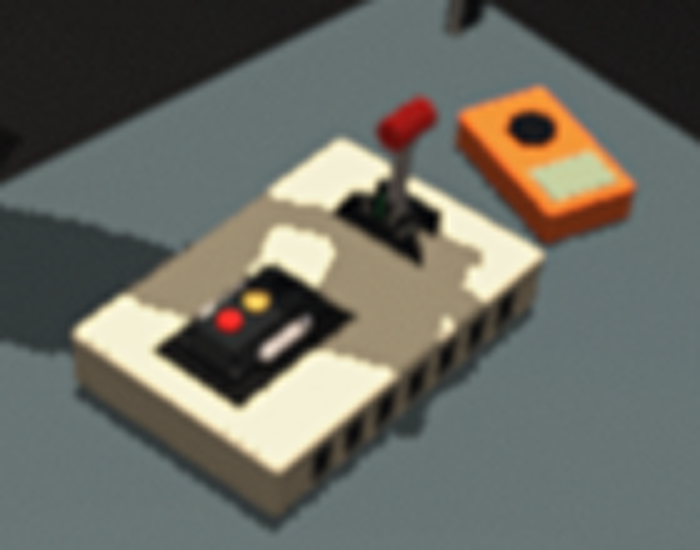

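The wrist view shows the lever standing up with its knob at (321,203). The dial plate spans columns 285–354 and the gasket sits around (320,290). I'll refine the gasket pose and lever offset from this view.

Run:
```python
from h import *
s=sense()
im=cv2.imread("pics/w3.png")
z=cv2.resize(im[140:345,225:415],None,fx=4,fy=4,interpolation=cv2.INTER_CUBIC)[:, :];cv2.imwrite("pics/w3z.png",cv2.resize(im[145:340,225:415],None,fx=3,fy=3,interpolation=cv2.INTER_CUBIC))
g=cv2.cvtColor(im,cv2.COLOR_BGR2GRAY).astype(float)
def edge(row,lo,hi):   # strongest gradient pair subpixel threshold crossing
    return np.round(g[row,lo:hi]).astype(int)
for r in (165,195,262,290,318): print(r,edge(r,280,300),edge(r,340,360))
M=quat(s["ee_rot"]).as_matrix();print(np.degrees(np.arctan2(M[1,1],M[0,1])))
```

```text
165 [242 242 242 242 242 242 242 242 242 242 242 242 218 137  90  90  90  89
  90  90] [ 50  49  50  50  49  67 133 158 158 158 158 158 158 158 158 158 158 158
 158 158]
195 [159 159 159 159 153 117  57  25  26  25  25  22  19  19  18  19  19  16
  17  17] [ 65  72  84 104 120 115 104  76  36  25  26  25  66 124 152 157 156 157
 157 157]
262 [154 154 154 154 154 154 153 114  44  45  44  44  43  43  44  43  45  57
  65  64] [ 39  38  30  24  25  26  26  24  27  26  26  25  75 136 153 153 153 152
 153 152]
290 [151 151 151 151 151 151 151 130  69  26  26  25  25  44  93 121 128 130
 126  91] [120 149 152 198 199 137  66  42  43  46  47 123 223 237 237 236 237 237
 237 237]
318 [235 235 235 235 235 235 235 235 217 122  42  43  43  42  43  43  42  43
  41  39] [ 34  40  44  43  43  42  42  43  44  41  87 223 235 235 235 235 235 235
 235 235]
8.093510215568479
```

View pics/w3z.png

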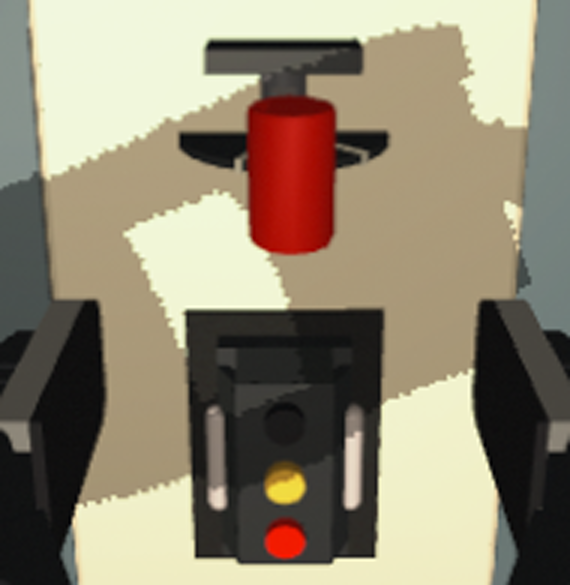

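Run:
```python
from h import *
s=sense()
a=cast("wrist",[(319.7,262),(319.4,290),(319.6,318)],.053,s)
b=cast("wrist",[(287.2,262),(352.2,262),(288.8,318),(350.4,318)],.053,s)
k=cast("wrist",[(321.5,190),(321.5,215)],.148,s)
pl=cast("wrist",[((285.5+352.7)/2,195)],.075,s)
G=np.array([.5307,.1532,0])
for n,v in(("gasket",a),("edges",b),("knob",k),("plate",pl)):
    print(n,[((p-G)@SX*1e3).round(2) for p in v],[((p-G)@SY*1e3).round(2) for p in v])
# gasket far/near edges, from column ~300/340 rows
g=cv2.cvtColor(cv2.imread("pics/w3.png"),cv2.COLOR_BGR2GRAY).astype(int)
for c in(291,348):print(c,g[242:256,c],g[322:340,c])
```

```text
gasket [np.float64(-4.01), np.float64(-4.39), np.float64(-4.23)] [np.float64(39.64), np.float64(4.26), np.float64(-33.67)]
edges [np.float64(-39.28), np.float64(31.25), np.float64(-39.97), np.float64(31.5)] [np.float64(39.6), np.float64(39.6), np.float64(-33.75), np.float64(-33.73)]
knob [np.float64(-2.22), np.float64(-2.22)] [np.float64(149.17), np.float64(130.59)]
plate [np.float64(-4.37)] [np.float64(122.67)]
291 [240 240 240 240 240 240 106  34  43  45  43  43  44  45] [ 42  42  43  43  42  42  42  42  42 194 233 233 233 233 232 232 232 232]
348 [154 154 154 155 155 125  48  24  25  25  25  25  25  25] [ 43  43  44  42  42  44  44  43  43 233 233 233 233 232 232 232 232 232]
```

Run:
```python
from h import *
s=sense();print(s["clock"],s["eef_pos"],s["ee_rot"])
P=np.array([.5307,.1532,.062])+.135*SY
q=proj("wrist",[P+SZ*.075],s);print(q,cast("wrist",q,.137,s)-P)
cv2.imwrite("pics/w4.png",optics.get_image("wrist"));s=sense();print(s["eef_pos"],s["ee_rot"])
print(cv2.absdiff(cv2.imread("pics/w4.png"),cv2.imread("pics/w3.png")).mean())
```

```text
4.65 [0.50969305 0.28699058 0.24310802] [ 0.53442878  0.46327716  0.53364822 -0.46365907]
[[324.46995982 204.12237532]] [[5.55111512e-16 5.55111512e-16 7.50000000e-02]]
[0.50944993 0.28681269 0.24244235] [ 0.53428768  0.46284025  0.5337938  -0.46409025]
3.873109375
```

The arm was still settling during that measurement, so I'll hold and re-measure.

Request:
{"name": "play_rows", "arguments": {
  "series": [
    [[0,0,0,0,0,0,0.06],[0,0,0,0,0,0,0.06],[0,0,0,0,0,0,0.06],[0,0,0,0,0,0,0.06]]
  ]
}}

```text
clock: 5.03
eef_pos: [0.5101, 0.2871, 0.2431]
ee_rot: [0.534, 0.463, 0.534, -0.464]
contact_force: [0.2, -0.3, -0.2]
opening: 0.0602
```

Run:
```python
from h import *
s=sense();print(s["eef_pos"])
im=optics.get_image("wrist");cv2.imwrite("pics/w5.png",im)
print(sense()["eef_pos"])
g=cv2.cvtColor(im,cv2.COLOR_BGR2GRAY).astype(float)
def cross(v,lo,thr):
    for i in range(len(v)-1):
        if (v[i]-thr)*(v[i+1]-thr)<=0: return lo+i+(v[i]-thr)/(v[i]-v[i+1])
pts=[]
for r in(256,262,268,310,316,322):
    vl=g[r,278:296];vr=g[r,345:362][::-1]
    l=cross(vl,278,(vl[0]+45)/2); rr=361-cross(vr,0,(vr[0]+45)/2); pts.append((r,l,rr))
G=np.array([.5307,.1532,0])
for r,l,rr in pts:
    w=cast("wrist",[(l,r),(rr,r)],.053,s)-G;print(r,round(l,2),round(rr,2),(w@SX*1e3).round(2),(w@SY*1e3).round(2))
for c in(294,300,335,345):
    vt=g[240:258,c];vb=g[322:342,c][::-1]
    t=cross(vt,240,(vt[0]+45)/2);b=341-cross(vb,0,(vb[0]+45)/2)
    w=cast("wrist",[(c,t),(c,b)],.053,s)-G;print(c,t,b,(w@SX*1e3).round(2),(w@SY*1e3).round(2))
hsv=cv2.cvtColor(im,cv2.COLOR_BGR2HSV);m=((hsv[...,0]<6)|(hsv[...,0]>174))&(hsv[...,1]>140)&(hsv[...,2]>60)
for r in(185,195,205,215,222):
    x=np.nonzero(m[r,290:350])[0]+290
    w=cast("wrist",[((x.min()+x.max())/2,r)],.145,s)-G;print("knob",r,x.min(),x.max(),(w@SX*1e3).round(2))
```

```text
[0.51006036 0.28712288 0.2430772 ]
[0.51015875 0.28713547 0.24328906]
256 289.14 355.0 [-36.57  34.41] [46.97 46.96]
262 289.18 354.94 [-36.76  34.59] [39.68 39.67]
268 288.81 354.71 [-37.4   34.58] [32.29 32.28]
310 290.66 353.08 [-37.09  34.59] [-22.54 -22.55]
316 290.54 352.7 [-37.49  34.43] [-30.86 -30.87]
322 291.21 352.54 [-36.99  34.52] [-39.31 -39.32]
294 247.84782608695653 331.5 [-31.07 -34.12] [ 56.72 -52.97]
300 247.78629032258064 331.4973821989529 [-24.65 -27.04] [ 56.8  -52.93]
335 247.7012987012987 333.54676258992805 [12.71 14.31] [ 56.9 -55.9]
345 247.69230769230768 331.4947368421053 [23.39 26.07] [ 56.9  -52.94]
knob 185 310 339 [0.26]
knob 195 310 339 [0.28]
knob 205 311 338 [0.31]
knob 215 311 338 [0.33]
knob 222 311 338 [0.35]
```

Request:
{"name": "play_rows", "arguments": {
  "series": [
    [[0,0,14,0.045,-0.23,0.02,0.06],[0,0,14,0.045,-0.23,0.02,0.06],[0,0,14,0.045,-0.23,0.02,0.06],[0,0,14,0.045,-0.23,0.02,0.06],[0,0,14,0.045,-0.23,0.02,0.06],[0,0,14,0.045,-0.23,0.02,0.06],[0,0,28.3,0.09,-0.463,-0.05,0.06],[0,0,28.3,0.09,-0.463,-0.05,0.06],[0,0,28.3,0.09,-0.463,-0.05,0.06],[0,0,28.3,0.09,-0.463,-0.05,0.06],[0,0,28.3,0.09,-0.463,-0.05,0.06],[0,0,28.3,0.09,-0.463,-0.05,0.06],[0,0,28.3,0.09,-0.463,-0.05,0.06],[0,0,28.3,0.09,-0.463,-0.05,0.06],[0,0,28.3,0.09,-0.463,-0.05,0.06],[0,0,28.3,0.09,-0.463,-0.05,0.06],[0,0,28.3,0.09,-0.463,-0.05,0.06],[0,0,28.3,0.09,-0.463,-0.05,0.06]]
  ]
}}

```text
clock: 6.58
eef_pos: [0.6005, -0.1745, 0.1944]
ee_rot: [0.632, 0.319, 0.631, -0.318]
contact_force: [-0.3, 0.1, -0.1]
opening: 0.0604
```

Run:
```python
from h import *
s=sense()
im=optics.get_image("wrist");cv2.imwrite("pics/w6.png",im)
t=optics.get_image("top");cv2.imwrite("pics/t6.png",cv2.resize(t[185:270,205:310],None,fx=7,fy=7,interpolation=cv2.INTER_CUBIC))
print(s["eef_pos"],sense()["eef_pos"])
C=np.array([.5998,-.1762,0]);y=np.radians(36.4);cx=np.array([np.cos(y),np.sin(y),0]);cy=np.array([-cx[1],cx[0],0])
print(proj("wrist",[C+SZ*.064+cx*a+cy*b for a,b in((0,0),(.007,.03),(-.007,.03),(.007,-.03),(-.007,-.03))]+[C+SZ*.036+cx*a+cy*b for a,b in ((.032,.05),(-.032,.05),(.032,-.05),(-.032,-.05))],s).round(1))
```

```text
[ 0.60049664 -0.17447489  0.19442163] [ 0.60048001 -0.17479197  0.19431714]
[[319.5 195.4]
 [328.4 159.1]
 [310.6 159.1]
 [327.8 229.4]
 [311.2 229.4]
 [357.1 129.8]
 [282.1 129.7]
 [353.4 237. ]
 [285.8 236.9]]
```

View pics/w6.png

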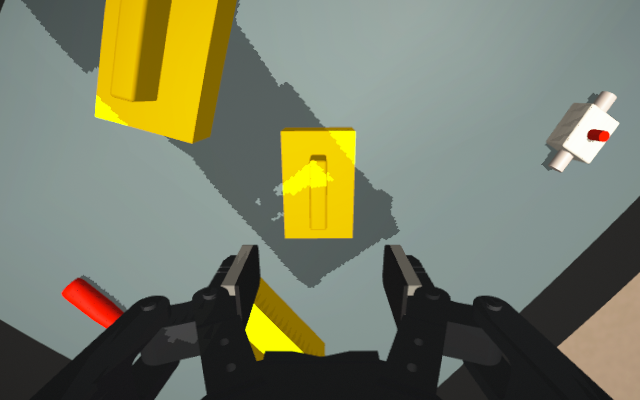

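View pics/t6.png

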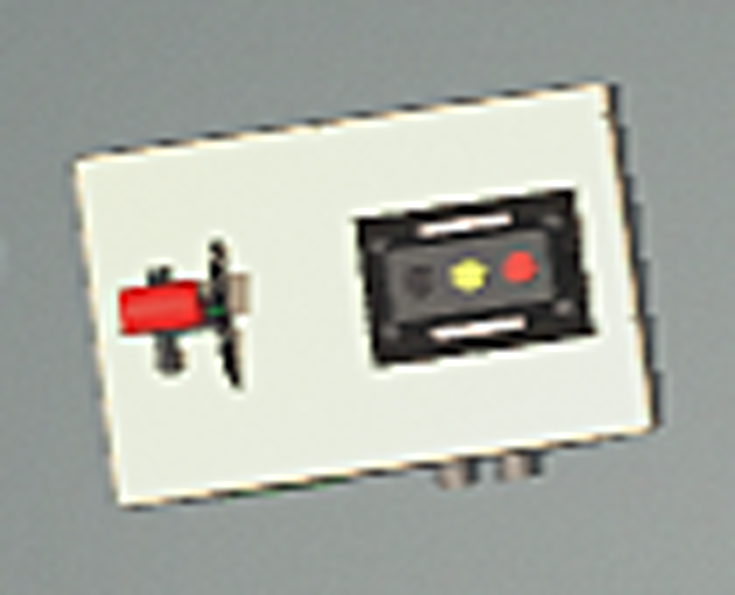

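Run:
```python
from h import *
im=optics.get_image("top");sc=optics.get_image("scene")
def ctr(im,box):
    hsv=cv2.cvtColor(im,cv2.COLOR_BGR2HSV)
    m=((hsv[...,0]<6)|(hsv[...,0]>174))&(hsv[...,1]>140)&(hsv[...,2]>60)
    y,x=np.nonzero(m[box[1]:box[3],box[0]:box[2]]);return np.array([x.mean()+box[0],y.mean()+box[1]])
kt=ctr(im,(215,215,240,240));ks=ctr(sc,(370,130,395,155))
G=np.array([.5307,.1532,0])
for n,k in(("top",kt),("scene",ks)):
    for z in (.137,.148):
        w=cast(n,[k],z)[0]-G;print(n,k,z,w@SX*1e3,w@SY*1e3)
s=sense();print(s["eef_pos"]);M=quat(s["ee_rot"]).as_matrix();print(M[:,0],np.degrees(np.arctan2(M[1,1],M[0,1])))
a1,a2=cast("top",[kt],0.1)[0],cast("scene",[ks],0.1)[0]
o1,o2=cam("top")[2],cam("scene")[2];d1=a1-o1;d2=a2-o2
t=np.linalg.lstsq(np.c_[d1,-d2],o2-o1,rcond=None)[0];p,q=o1+t[0]*d1,o2+t[1]*d2;print("knob",p,q,(p-G)@SX,(q-G)@SX)
```

```text
top [227.48648649 228.37837838] 0.137 1.8701856462833153 136.30886945080897
top [227.48648649 228.37837838] 0.148 1.2041032194322474 134.27404024964497
scene [380.98684211 144.06578947] 0.137 0.31067173407298265 137.6123393983344
scene [380.98684211 144.06578947] 0.148 8.205334523109816 126.27452719201942
[ 0.60045653 -0.17513831  0.19414994]
[ 2.10391474e-03  5.34319194e-05 -9.99997785e-01] 36.448201001544696
knob [0.51328442 0.28806737 0.13880072] [0.51312139 0.28786804 0.13875699] 0.0017611467866541599 0.0015716568436180032
```

The knob's predicted and observed positions agree. The top, scene and wrist views all put the knob about 1.6 mm (0.02 rad) short of upright, so I'll nudge it before touching the cover.

Request:
{"name": "play_rows", "arguments": {
  "series": [
    [[0,0,-28.3,-0.0916,0.4628,0.05,0.06],[0,0,-28.3,-0.0916,0.4628,0.05,0.06],[0,0,-28.3,-0.0916,0.4628,0.05,0.06],[0,0,-28.3,-0.0916,0.4628,0.05,0.06],[0,0,-28.3,-0.0916,0.4628,0.05,0.06],[0,0,-28.3,-0.0916,0.4628,0.05,0.06],[0,0,-28.3,-0.0916,0.4628,0.05,0.06],[0,0,-28.3,-0.0916,0.4628,0.05,0.06],[0,0,-28.3,-0.0916,0.4628,0.05,0.06],[0,0,-28.3,-0.0916,0.4628,0.05,0.06],[0,0,-28.3,-0.0916,0.4628,0.05,0.06],[0,0,-28.3,-0.0916,0.4628,0.05,0.06],[0,0,-28.3,-0.0916,0.4628,0.05,0.06],[0,0,-28.3,-0.0916,0.4628,0.05,0.06],[0,0,-28.3,-0.0916,0.4628,0.02,0.06],[0,0,-28.3,-0.0916,0.4628,-0.015,0.06],[0,0,-28.3,-0.0916,0.4628,-0.044,0.06],[0,0,-28.3,-0.0916,0.4628,-0.044,0.06],[0,0,-28.3,-0.0916,0.4628,-0.044,0.06]]
  ]
}}

```text
clock: 8.37
eef_pos: [0.508, 0.2854, 0.1487]
ee_rot: [0.534, 0.463, 0.534, -0.465]
contact_force: [0.1, 0.1, 1.0]
opening: 0.06
```

Request:
{"name": "play_rows", "arguments": {
  "series": [
    [[0,0,0,0,0,0,0.018],[0,0,0,0,0,0,0.018],[0,0,0,0,0,0,0.018],[0,0,0,0,0,0,0.018],[0,0,0,0,0,0,0.018],[0,0,0,0,0,0,0.018],[0,0,0,0,0,0,0.018]]
  ]
}}

```text
clock: 8.95
eef_pos: [0.5101, 0.2874, 0.1519]
ee_rot: [0.535, 0.465, 0.533, -0.462]
contact_force: [-0.2, -2.3, 7.4]
opening: 0.0211
```

Request:
{"name": "play_rows", "arguments": {
  "series": [
    [[0,0,0,0,0,0,0.06],[0,0,0,0,0,0,0.06],[0,0,0,0,0,0,0.06],[0,0,0,0,0,0,0.06],[0,0,0,0,0,0.035,0.06],[0,0,0,0,0,0.07,0.06],[0,0,0,0,0,0.1,0.06],[0,0,0,0,0,0.1,0.06],[0,0,0,0,0,0.1,0.06],[0,0,0,0,0,0.1,0.06],[0,0,0,0,0,0.1,0.06]]
  ]
}}

```text
clock: 9.87
eef_pos: [0.5078, 0.2866, 0.2483]
ee_rot: [0.534, 0.463, 0.534, -0.464]
contact_force: [0.2, 0.4, -0.9]
opening: 0.0598
```

Run:
```python
from h import *
s=sense();wi=optics.get_image("wrist");cv2.imwrite("pics/w7.png",wi)
sc=optics.get_image("scene")
G=np.array([.5307,.1532,0])
hsv=cv2.cvtColor(wi,cv2.COLOR_BGR2HSV);m=((hsv[...,0]<6)|(hsv[...,0]>174))&(hsv[...,1]>140)&(hsv[...,2]>60)
g=cv2.cvtColor(wi,cv2.COLOR_BGR2GRAY).astype(int)
for r in(185,200,215):
    x=np.nonzero(m[r,290:350])[0]+290
    w=cast("wrist",[((x.min()+x.max())/2,r)],.145,s)-G;print("knob",r,x.min(),x.max(),(w@SX*1e3).round(2))
for r in(258,262,322):print(r,g[r,280:300],g[r,345:362])
hsv=cv2.cvtColor(sc,cv2.COLOR_BGR2HSV)
m=((hsv[...,0]<6)|(hsv[...,0]>174))&(hsv[...,1]>140)&(hsv[...,2]>60)
y,x=np.nonzero(m[130:155,365:395]);print("scene",x.mean()+365,y.mean()+130);print(s["eef_pos"])
```

```text
knob 185 310 338 [-2.5]
knob 200 311 338 [-2.11]
knob 215 311 338 [-2.07]
258 [155 155 155 155 155 155 155 160 218 240 240 197  75  43  44  44  44  43
  43  44] [ 28  25  24  24  24  25  25  25  24  24  25  25 127 153 154 154 153]
262 [154 155 155 155 155 154 155 155 154 158 216 212 113  44  43  45  44  43
  43  43] [ 39  36  30  26  26  26  25  25  26  26  25  27 130 154 154 153 153]
322 [235 235 235 235 235 235 235 235 235 235 235 235 235 210  80  43  42  44
  42  42] [ 39  42  44  43  43  44  44  44  43  66 226 235 234 234 234 234 234]
scene 380.05797101449275 143.92753623188406
[0.50779238 0.28658118 0.24834469]
```

View pics/w7.png

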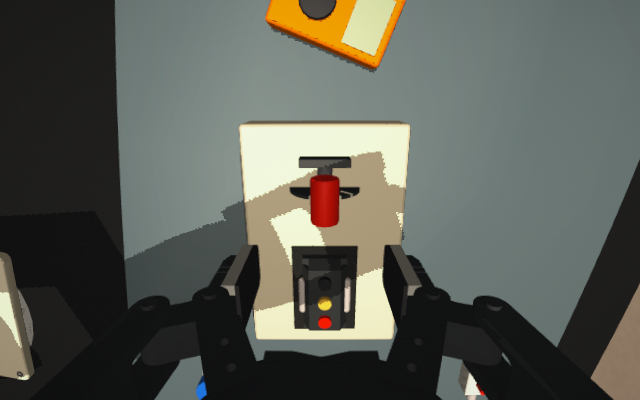

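The lever is now within about 1 mm (0.015 rad) of upright: the knob is at column 324 and the dial plate is centred at about 324.5. Next is the cover.

Request:
{"name": "play_rows", "arguments": {
  "series": [
    [[0,0,28.3,0.0912,-0.4627,0.0,0.06],[0,0,28.3,0.0912,-0.4627,0.0,0.06],[0,0,28.3,0.0912,-0.4627,0.0,0.06],[0,0,28.3,0.0912,-0.4627,0.0,0.06],[0,0,28.3,0.0912,-0.4627,0.0,0.06],[0,0,28.3,0.0912,-0.4627,0.0,0.06],[0,0,28.3,0.0912,-0.4627,0.0,0.06],[0,0,28.3,0.0912,-0.4627,0.0,0.06],[0,0,28.3,0.0912,-0.4627,0.0,0.06],[0,0,28.3,0.0912,-0.4627,-0.02,0.06],[0,0,28.3,0.0912,-0.4627,-0.05,0.06],[0,0,28.3,0.0912,-0.4627,-0.08,0.06],[0,0,28.3,0.0912,-0.4627,-0.11,0.06],[0,0,28.3,0.0912,-0.4627,-0.13,0.06],[0,0,28.3,0.0912,-0.4627,-0.13,0.06],[0,0,28.3,0.0912,-0.4627,-0.155,0.06],[0,0,28.3,0.0912,-0.4627,-0.174,0.06],[0,0,28.3,0.0912,-0.4627,-0.183,0.06],[0,0,28.3,0.0912,-0.4627,-0.183,0.06],[0,0,28.3,0.0912,-0.4627,-0.183,0.06]]
  ]
}}

```text
clock: 11.63
eef_pos: [0.6003, -0.1754, 0.0675]
ee_rot: [0.632, 0.319, 0.631, -0.318]
contact_force: [1.0, 0.4, 0.7]
opening: 0.0603
```

Request:
{"name": "play_rows", "arguments": {
  "series": [
    [[0,0,0,0,0,0,0.008],[0,0,0,0,0,0,0.008],[0,0,0,0,0,0,0.008],[0,0,0,0,0,0,0.008],[0,0,0,0,0,0,0.008],[0,0,0,0,0,0,0.008],[0,0,0,0,0,0,0.008],[0,0,0,0,0,0,0.008]]
  ],
  "grip_force": 80
}}

```text
clock: 12.3
eef_pos: [0.6006, -0.1758, 0.0681]
ee_rot: [0.632, 0.319, 0.63, -0.318]
contact_force: [-0.9, 1.0, 5.5]
opening: 0.0125
```

Run:
```python
from h import *
s=sense();wi=optics.get_image("wrist");cv2.imwrite("pics/w8.png",wi)
print(s["eef_pos"],s["opening"]);M=quat(s["ee_rot"]).as_matrix();print(M[:,0],np.degrees(np.arctan2(M[1,1],M[0,1])))
```

```text
[ 0.60057011 -0.17584375  0.06812545] 0.01252672834115894
[ 3.27556301e-03 -3.00121976e-04 -9.99994590e-01] 36.39026016902995
```

View pics/w8.png

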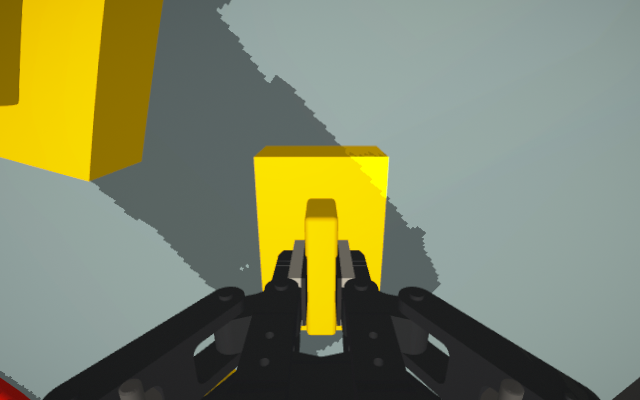

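Run:
```python
from h import *
s=sense();M=quat(s["ee_rot"]).as_matrix();cx=M[:,1];cy=-M[:,2]
im=cv2.imread("pics/w8.png");print([tuple(im[r,320]) for r in range(140,165,1)][::1])
print([tuple(im[r,262]) for r in range(140,165,2)], [tuple(im[r,320]) for r in range(192,222,2)],[tuple(im[r,320]) for r in range(328,340,2)])
for px,z in(((320,156.5),.036),((320,146),0),((320,198),.064),((320,217),.064),((320,335),.064),((320,331),.036)):
    w=cast("wrist",[px],z,s)[0]-s["eef_pos"];print(px,z,(w@cx*1e3).round(1),(w@cy*1e3).round(1))
for px in((255,160),(388,160)):
    w=cast("wrist",[px],.036,s)[0]-s["eef_pos"];print(px,(w@cx*1e3).round(1),(w@cy*1e3).round(1))
```

```text
[(np.uint8(101), np.uint8(101), np.uint8(90)), (np.uint8(101), np.uint8(101), np.uint8(90)), (np.uint8(101), np.uint8(101), np.uint8(90)), (np.uint8(100), np.uint8(100), np.uint8(89)), (np.uint8(100), np.uint8(101), np.uint8(90)), (np.uint8(72), np.uint8(107), np.uint8(112)), (np.uint8(24), np.uint8(115), np.uint8(142)), (np.uint8(0), np.uint8(118), np.uint8(150)), (np.uint8(0), np.uint8(118), np.uint8(150)), (np.uint8(0), np.uint8(117), np.uint8(149)), (np.uint8(0), np.uint8(118), np.uint8(150)), (np.uint8(0), np.uint8(118), np.uint8(150)), (np.uint8(0), np.uint8(117), np.uint8(149)), (np.uint8(0), np.uint8(118), np.uint8(150)), (np.uint8(0), np.uint8(118), np.uint8(150)), (np.uint8(0), np.uint8(118), np.uint8(150)), (np.uint8(0), np.uint8(140), np.uint8(178)), (np.uint8(0), np.uint8(218), np.uint8(247)), (np.uint8(0), np.uint8(228), np.uint8(252)), (np.uint8(0), np.uint8(228), np.uint8(252)), (np.uint8(0), np.uint8(228), np.uint8(252)), (np.uint8(0), np.uint8(228), np.uint8(252)), (np.uint8(0), np.uint8(228), np.uint8(252)), (np.uint8(0), np.uint8(228), np.uint8(252)), (np.uint8(0)
[... 1073 characters left out ...]
, (np.uint8(0), np.uint8(120), np.uint8(152)), (np.uint8(0), np.uint8(120), np.uint8(152)), (np.uint8(0), np.uint8(129), np.uint8(163)), (np.uint8(0), np.uint8(178), np.uint8(223)), (np.uint8(0), np.uint8(206), np.uint8(242))] [(np.uint8(0), np.uint8(215), np.uint8(247)), (np.uint8(0), np.uint8(214), np.uint8(247)), (np.uint8(0), np.uint8(215), np.uint8(247)), (np.uint8(0), np.uint8(195), np.uint8(236)), (np.uint8(97), np.uint8(97), np.uint8(87)), (np.uint8(96), np.uint8(98), np.uint8(87))]
(320, 156.5) 0.036 -1.0 49.3
(320, 146) 0 -1.2 48.9
(320, 198) 0.064 -0.9 37.7
(320, 217) 0.064 -0.9 29.5
(320, 335) 0.064 -1.0 -29.8
(320, 331) 0.036 -1.1 -51.5
(255, 160) -32.0 47.7
(388, 160) 31.4 47.7
```

Request:
{"name": "play_rows", "arguments": {
  "series": [
    [[0,0,0,0,0,0.02,0.008],[0,0,0,0,0,0.05,0.008],[0,0,0,0,0,0.08,0.008],[0,0,0,0,0,0.11,0.008],[0,0,-3,-0.007,0.03,0.12,0.008],[0,0,-6,-0.014,0.065,0.12,0.008],[0,0,-9,-0.021,0.1,0.12,0.008],[0,0,-12,-0.028,0.135,0.12,0.008],[0,0,-15,-0.035,0.17,0.12,0.008],[0,0,-18,-0.042,0.205,0.12,0.008],[0,0,-21,-0.049,0.24,0.12,0.008],[0,0,-24,-0.056,0.27,0.12,0.008],[0,0,-26,-0.062,0.3,0.12,0.008],[0,0,-28.3,-0.067,0.32,0.12,0.008],[0,0,-28.3,-0.0693,0.3305,0.11,0.008],[0,0,-28.3,-0.0693,0.3305,0.1,0.008],[0,0,-28.3,-0.0693,0.3305,0.1,0.008],[0,0,-28.3,-0.0693,0.3305,0.1,0.008],[0,0,-28.3,-0.0693,0.3305,0.1,0.008]]
  ]
}}

```text
clock: 13.93
eef_pos: [0.5308, 0.1536, 0.1664]
ee_rot: [0.534, 0.464, 0.533, -0.464]
contact_force: [-0.2, -1.3, -1.6]
opening: 0.012
```

Run:
```python
from h import *
s=sense();wi=optics.get_image("wrist");cv2.imwrite("pics/w9.png",wi)
sc=optics.get_image("scene");cv2.imwrite("pics/s9.png",cv2.resize(sc[100:230,300:440],None,fx=5,fy=4.6,interpolation=cv2.INTER_CUBIC))
print(s["eef_pos"],s["opening"],s["contact_force"]);M=quat(s["ee_rot"]).as_matrix();print(M[:,0],np.degrees(np.arctan2(M[1,1],M[0,1])))
d=s["eef_pos"]-[.5307,.1532,0];print(d@SX,d@SY)
```

```text
[0.53078052 0.15358439 0.16643004] 0.012041090374519258 [-0.23053195 -1.32330381 -1.61341857]
[ 8.09240030e-04 -1.03743339e-03 -9.99999134e-01] 8.035512087724799
0.0001338771779777013 0.0003692095867913522
```

View pics/w9.png

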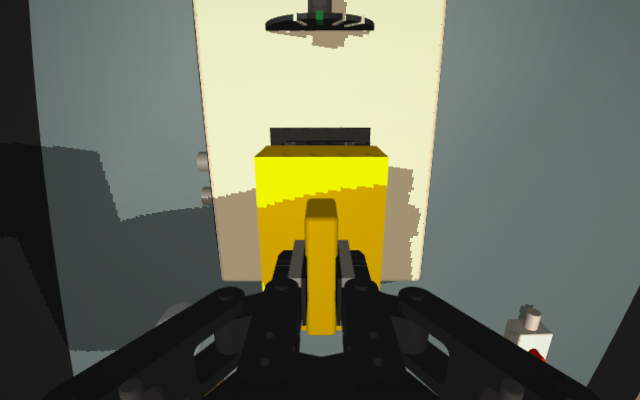

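View pics/s9.png

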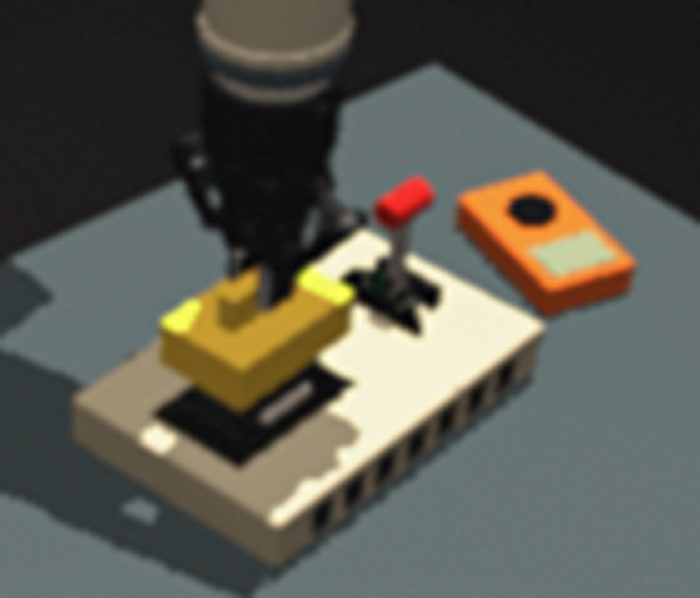

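Run:
```python
from h import *
s=sense();g=cv2.cvtColor(cv2.imread("pics/w9.png"),cv2.COLOR_BGR2GRAY).astype(int)
print(g[120:150,285],g[120:150,350]);print(g[133,262:280],g[133,362:378]);print(g[160,248:262],g[160,380:394])
G=np.array([.5307,.1532,0])
zb=s["eef_pos"][2]-.0681
for px,z in(((285,127.5),.053),((350,127.5),.053),((270.5,133),.053),((370.5,133),.053),((285,156.5),zb+.036),((350,156.5),zb+.036),((285,146),zb),((255,160),zb+.036),((387.5,160),zb+.036)):
    w=cast("wrist",[px],z,s)[0]-G;print(px,z,(w@SX*1e3).round(1),(w@SY*1e3).round(1))
```

```text
[236 236 236 236 236 236 236 173  49  43  42  42  43  42  42  44  43  42
  43  44  43  41  49  63  61  75  87  91  91  91] [235 235 235 236 236 235 235 166  39  44  45  43  43  42  43  43  42  41
  42  42  32  21  42  49  49  66  86  92  91  91]
[236 236 236 236 236 236 236 214 117  43  45  43  43  43  42  42  42  42] [ 43  44  43  44  43  42  44  43 172 229 235 235 235 235 235 235]
[236 236 236 236 236 233 226 216 216 216 216 216 216 216] [216 216 216 216 216 216 216 216 230 234 235 235 235 235]
(285, 127.5) 0.053 -25.6 55.4
(350, 127.5) 0.053 20.8 55.3
(270.5, 133) 0.053 -36.2 51.5
(370.5, 133) 0.053 35.6 51.4
(285, 156.5) 0.1348374054390988 -17.1 49.6
(350, 156.5) 0.1348374054390988 13.7 49.5
(285, 146) 0.0988374054390988 -21.0 49.1
(255, 160) 0.1348374054390988 -31.5 47.9
(387.5, 160) 0.1348374054390988 31.7 47.8
```

Request:
{"name": "play_rows", "arguments": {
  "series": [
    [[0,0,0,0,0.0007,-0.005,0.008],[0,0,0,0,0.0007,-0.01,0.008],[0,0,0,0,0.0007,-0.015,0.008],[0,0,0,0,0.0007,-0.02,0.008],[0,0,0,0,0.0007,-0.025,0.008],[0,0,0,0,0.0007,-0.03,0.008],[0,0,0,0,0.0007,-0.032,0.008],[0,0,0,0,0.0007,-0.032,0.008],[0,0,0,0,0.0007,-0.032,0.008]]
  ]
}}

```text
clock: 14.78
eef_pos: [0.5306, 0.1556, 0.1347]
ee_rot: [0.535, 0.464, 0.534, -0.463]
contact_force: [0.6, 0.0, -1.6]
opening: 0.0124
```

Run:
```python
from h import *
s=sense();sc=optics.get_image("scene");cv2.imwrite("pics/s10.png",cv2.resize(sc[100:230,300:440],None,fx=5,fy=4.6,interpolation=cv2.INTER_CUBIC))
print(s["eef_pos"],s["opening"],s["contact_force"],s["wrist_torque"])
```

```text
[0.53059034 0.15556552 0.13467443] 0.012352858152978378 [ 0.59599012  0.02630958 -1.64395583] [-0.0250991   0.00415599 -0.01981259]
```

View pics/s10.png

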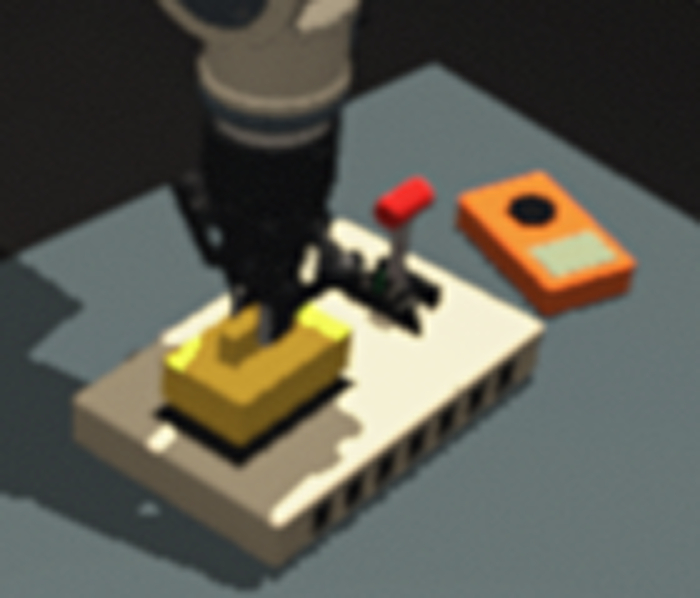

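Request:
{"name": "play_rows", "arguments": {
  "series": [
    [[0,0,0,0,0,-0.002,0.008],[0,0,0,0,0,-0.004,0.008],[0,0,0,0,0,-0.006,0.008],[0,0,0,0,0,-0.008,0.008],[0,0,0,0,0,-0.01,0.008],[0,0,0,0,0,-0.01,0.008],[0,0,0,0,0,-0.01,0.008]]
  ],
  "grip_force": 100
}}

```text
clock: 15.42
eef_pos: [0.53, 0.1553, 0.1238]
ee_rot: [0.534, 0.463, 0.534, -0.464]
contact_force: [0.1, 0.6, -10.0]
opening: 0.0116
```

Request:
{"name": "play_rows", "arguments": {
  "series": [
    [[0,0,0,0,0,-0.001,0.008],[0,0,0,0,0,-0.002,0.008],[0,0,0,0,0,-0.003,0.008],[0,0,0,0,0,-0.004,0.008],[0,0,0,0,0,-0.004,0.008],[0,0,0,0,0,-0.004,0.008]]
  ]
}}

```text
clock: 15.92
eef_pos: [0.5305, 0.1555, 0.1212]
ee_rot: [0.535, 0.464, 0.533, -0.463]
contact_force: [-2.8, -1.4, 0.4]
opening: 0.0114
```

Request:
{"name": "play_rows", "arguments": {
  "series": [
    [[0,0,0,0,0,-0.001,0.008],[0,0,0,0,0,-0.002,0.008],[0,0,0,0,0,-0.003,0.008],[0,0,0,0,0,-0.003,0.008],[0,0,0,0,0,-0.003,0.008],[0,0,0,0,0,-0.003,0.008]]
  ]
}}

```text
clock: 16.42
eef_pos: [0.5306, 0.1556, 0.1211]
ee_rot: [0.535, 0.464, 0.533, -0.463]
contact_force: [-12.6, -4.4, 32.0]
opening: 0.012
```

Request:
{"name": "play_rows", "arguments": {
  "series": [
    [[0,0,0,0,0,0.001,0.008],[0,0,0,0,0,0.0018,0.008],[0,0,0,0,0,0.0018,0.008],[0,0,0,0,0,0.0018,0.008],[0,0,0,0,0,0.0018,0.008],[0,0,0,0,0,0.0018,0.008]]
  ]
}}

```text
clock: 16.92
eef_pos: [0.5305, 0.1556, 0.1212]
ee_rot: [0.535, 0.464, 0.533, -0.463]
contact_force: [-7.9, -2.2, 12.2]
opening: 0.0118
```

Run:
```python
from h import *
s=sense();print(s["contact_force"],s["eef_pos"],s["wrist_torque"])
M=quat(s["ee_rot"]).as_matrix();print(M[:,0])
for n in("scene","top","wrist"):
    im=optics.get_image(n)
    if n=="scene":cv2.imwrite("pics/s11.png",cv2.resize(im[100:230,300:440],None,fx=5,fy=4.6,interpolation=cv2.INTER_CUBIC))
    cv2.imwrite(f"pics/{n}11.png",im)
print(sense()["contact_force"])
```

```text
[-7.88610906 -2.18006389 12.19137502] [0.53054049 0.15555055 0.12115586] [-0.34195048  1.29847341  0.03315015]
[ 1.80609924e-03 -5.62146165e-04 -9.99998211e-01]
[-8.09872993 -2.4661901  13.33030269]
```

View pics/s11.png

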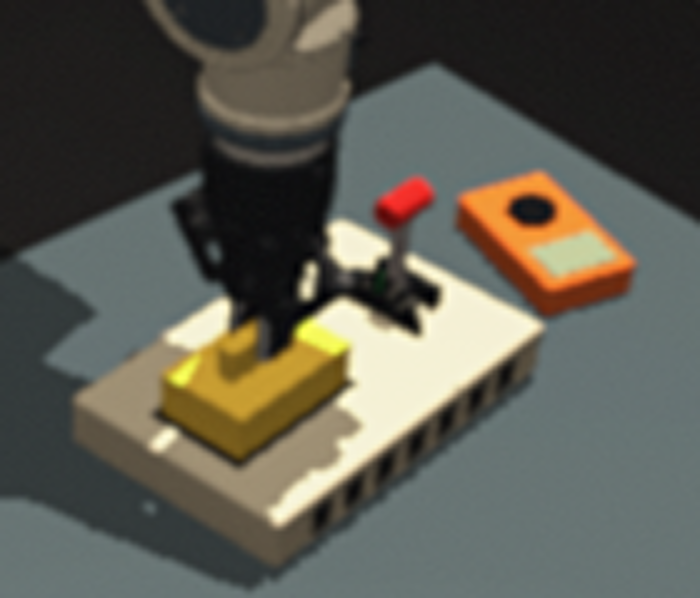

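View pics/wrist11.png

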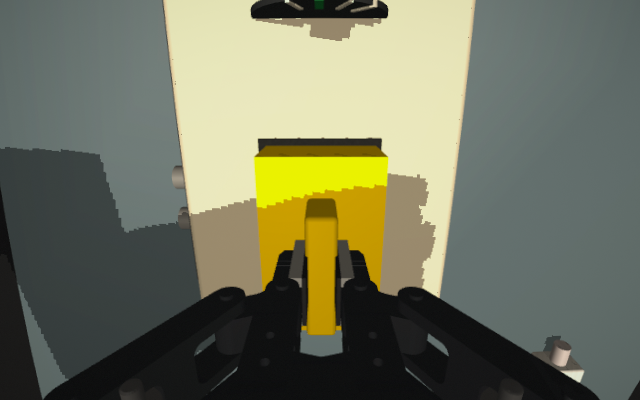

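View pics/top11.png

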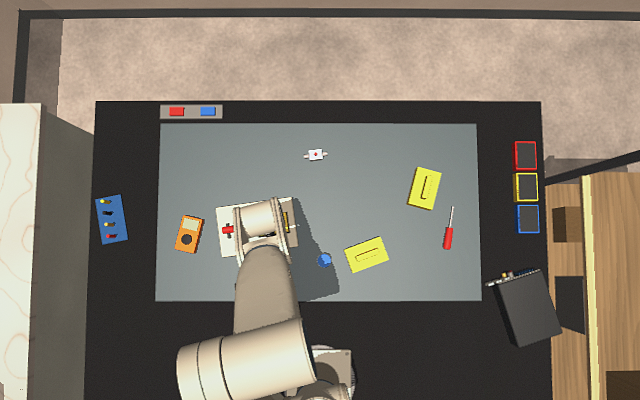

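The cover sits flush on the gasket in the scene and wrist views, and the bystanders haven't moved. I'll relieve the side load and check that the push holds steady.

Request:
{"name": "play_rows", "arguments": {
  "series": [
    [[0,0,0,-0.0006,-0.0002,0,0.008],[0,0,0,-0.0006,-0.0002,0,0.008],[0,0,0,-0.0006,-0.0002,0,0.008],[0,0,0,-0.0006,-0.0002,0,0.008],[0,0,0,-0.0006,-0.0002,0,0.008],[0,0,0,-0.0006,-0.0002,0,0.008],[0,0,0,-0.0006,-0.0002,0,0.008],[0,0,0,-0.0006,-0.0002,0,0.008],[0,0,0,-0.0006,-0.0002,0,0.008],[0,0,0,-0.0006,-0.0002,0,0.008],[0,0,0,-0.0006,-0.0002,0,0.008],[0,0,0,-0.0006,-0.0002,0,0.008]]
  ]
}}

```text
clock: 18.07
eef_pos: [0.5305, 0.1555, 0.1212]
ee_rot: [0.535, 0.464, 0.533, -0.463]
contact_force: [-5.5, -2.2, 12.1]
opening: 0.0119
```

Request:
{"name": "play_rows", "arguments": {
  "series": [
    [[0,0,0,0,0,0,0.008],[0,0,0,0,0,0,0.008],[0,0,0,0,0,0,0.008],[0,0,0,0,0,0,0.008],[0,0,0,0,0,0,0.008],[0,0,0,0,0,0,0.008],[0,0,0,0,0,0,0.008],[0,0,0,0,0,0,0.008]]
  ]
}}

```text
clock: 18.73
eef_pos: [0.5305, 0.1556, 0.1212]
ee_rot: [0.535, 0.464, 0.533, -0.463]
contact_force: [-7.1, -0.5, 11.7]
opening: 0.0117
```

Run:
```python
from h import *
sc=cv2.imread("pics/scene11.png");t=cv2.imread("pics/top11.png")
def ctr(im,box):
    hsv=cv2.cvtColor(im,cv2.COLOR_BGR2HSV)
    m=((hsv[...,0]<6)|(hsv[...,0]>174))&(hsv[...,1]>140)&(hsv[...,2]>60)
    y,x=np.nonzero(m[box[1]:box[3],box[0]:box[2]]);return np.array([x.mean()+box[0],y.mean()+box[1]])
G=np.array([.5307,.1532,0]);ks,kt=ctr(sc,(365,125,395,155)),ctr(t,(215,215,237,240))
a1,a2=cast("top",[kt],0.1)[0],cast("scene",[ks],0.1)[0]
o1,o2=cam("top")[2],cam("scene")[2];d1=a1-o1;d2=a2-o2
q=np.linalg.lstsq(np.c_[d1,-d2],o2-o1,rcond=None)[0];p=(o1+q[0]*d1+o2+q[1]*d2)/2
print(ks,kt,p,(p-G)@SX,(p-G)@SY)
print(sense()["contact_force"],workorder.sign_off())
```

```text
[380.27631579 143.59210526] [227.26388889 229.29166667] [0.51009654 0.28839867 0.13852092] -0.0013482550325883307 0.13675293421436163
the job is handed in; nothing more can be done
[-7.05242448 -0.52849918 11.73916245] None
```

I swung the lever back to upright, pressed the smallest yellow cover home over the terminal block, and handed the job in while still pushing down on it.

- **Lever:** It started at about 0.69 rad. The first swing left it about 0.02 rad short, so I nudged it once before touching the cover. The last camera check put the knob about 1.3 mm past vertical, or -0.018 rad. The wrist view gave about -0.015 rad. That gap is within the calibration error, and the lever's bar stands over the green mark.
- **Cover:** It met no resistance until the latches, then snapped past them; the noses pulled it down with 10 N. It stopped with the tool at 121.2 mm, against the 121.1 mm expected for fully home. In the pictures it sits squarely on the gasket.
- **Push:** It held steady at about 12 N downward, with the grip set to 100 N. It peaked briefly at 32 N while I was setting it, which is under the 40 N limit.
- **Side load:** About 7 N of sideways force remained. My attempt to relieve it hardly helped (8 N to 7 N).
- **Other things:** By eye, the meter, jar, driver, adapter and the two larger covers are where they started. I did not measure them.
- **Time:** The clock was at 18.7 s when I handed in.

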